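# Tip the sample tubes out of their tilt tray into the collecting bin

## Task

Two tip-tray stands are on the worktop. Take the tray that holds the two capped sample tubes by its black bar handle, lift it until both tubes have slid out into the collecting bin behind it, then, still holding the handle, lower the tray gently right back down onto its rests and let go. Do not touch the tubes with the gripper, do not let the tray drop, and leave the other stand's tray (marker and pipette) down.

Things in the scene. Friction and masses are not known exactly. Their poses are not given: they have to be found in the camera images.
- tube_station: Stand whose tray holds the tubes (left or right; twin of the other but for its load), fixed. Origin on the worktop; x from handle to bin (away from the robot, turned up to 0.2 rad), z up. In its frame, mm: base x -155 to 190, 132 wide; hinge along y at x 18, z 78; tray 112 wide, front wall x -152, open far edge x 30; when down its floor's top is at z 81, walls to z 102, middle rib to z 91.
- tube_station_handle (a point): Centre of that tray's black bar handle: round, 14 mm thick, 100 long, parallel to the hinge, on thin arms at its ends (45 mm each side), free between. Tray down: at x -182, y 0, z 126 mm of the stand, 30 before and 24 above the front wall's top. Pinch from above, fingers closing along the stand's x; the bar can turn in the fingers. Arc radius 206 mm about the hinge. Axes: the tray's.
- tube_station_tray (a joint): Tilt of the tray with the tubes, rad: 0 = down on its rests, grows as the handle is lifted, stop at 1.0. Tray 0.25 kg, about 1.5 N at the handle, light hinge: it falls shut if let go. The tubes begin to slide somewhere between 0.4 and 0.7 rad, depending on friction.
- tube_blue: Capped sample tube, 98 mm long, 15 mm diameter, blue 18 mm cap, 16 g, lying lengthwise in one channel of the tray. Origin: centre of its round foot, which faces the bin; its z axis runs along the tube from foot to cap.
- tube_red: The second sample tube, same size with a red cap, in the other channel. Origin and axes as for the first. Both are to end in the grey open-topped bin on the far side of the same stand: inside, in the stand's frame, x 24 to 186, y -56 to 56 mm, floor at z 6, side walls to z 76, back wall to z 100 mm.
- other_station_tray (a joint): Tilt of the other, identical stand's tray, which holds a marker pen and a plastic pipette: 0 = down. It is to stay down.
There are look-alikes about, which are no part of the job. What is shaped like the tube_blue but orange or purple is not meant.

How it is judged:
By the outcome, as a careful person would: the job done as asked, in the order asked, and still so for the second after the job is handed in, with the robot touching nothing.
It also fails if it takes over 46 s, if anything falls off the work surface, if the arm or the gripper's body presses on something with over 40 N, if the wrist force passes 120 N, or if a joint passes its speed limit or range.

## Robot

A 6-joint arm with a two-finger parallel gripper is mounted at the origin on a cart in front of the work surface, level with it; the furniture and walls round the work are solid. World frame = base frame: x ahead of the robot, y to its left, z up, the work surface at z = 0. Lengths are in mm, angles in rad, forces in N, time in s.
With the tool pointing down it reaches from about 350 to 775 mm from the base axis. Payload 7.3 kg.
Tool frame: the origin (TCP) lies on the centre line of the jaws, within the pads' length; the fingertips stand finger_overhang ahead of it and the grasp point (between the pads) lies 8 mm behind it (finger_overhang is the distance from the TCP to the fingertips, in mm); z points along the fingers, y is the line along which they close (so a half turn about z gives the same grasp; the last joint's range is limited). The gripper opens to 92 mm and grips with 3 to 60 N. Pads are 19 mm wide; open, the fingers measure 130 mm over their backs; the gripper's body (75 mm by 190 mm) begins 47 mm behind the grasp point.
Start: joints at [1.068, 0.342, 1.524, -0, 1.275, -0.146], TCP at [183.358, 491.962, 212.341] pointing down, gripper open.
Joint ranges: [-2.53, 2.53], [-0.77, 2.02], [0.04, 2.7], [-1, 4.14], [0.28, 2.66], [-3.11, 3.11]. Speed limits (rad/s): [2.57, 2.57, 3.14, 3.14, 3.14, 3.14].

## Interface

Orientations are given as [roll, pitch, yaw] about the fixed x, y, z axes, in that order (R = Rz(yaw) Ry(pitch) Rx(roll)).
In Python, from plant import get_obs, capture, close_job, finger_overhang gives the robot as it stands.
- The arm moves only by the shell command python3 -m inch 'ROWS'. ROWS is JSON, one flat list of numbers, 7 for each row, row after row: the turn, a rotation vector about the tool's x, y, z scaled (see below), then the shift along the tool's x, y, z scaled (see below), then the closure, from -1 (fully open) to 1 (shut). In form: [ax, ay, az, tx, ty, tz, gripper, ax, ay, az, tx, ty, tz, gripper, ...]. A call has 1 to 10 rows; each row shifts and turns the commanded pose from where the row before left it, along the tool's axes as they then stand; what a row does not reach is not made up. The controller multiplies each number of a shift by 0.8 m and each number of a turn by 1.5 rad. A row lasts 1/12 s, in which the tool goes at most 41.7 mm and 7.16 degrees, less where a joint would pass 70% of its speed; a pose out of reach is approached as far as the arm can. A call with a number of a shift or a turn outside -1 to 1 is refused whole. A call with a gripper value outside its range is refused whole. The fingers move at their own pace and stop on an object; the grip force is fixed at half the most. Time passes only in rows, so rows that do not move let the fingers close. It gives the time, the measured TCP pose, the force, the opening and the grip force at its end, in the units of the state.
- get_obs(): the state, without advancing time (a new reading comes with each control period).
- capture(name): name is "scene" or "side" or "wrist"; returns a dict with "image" (400x640x3 uint8, red, green, blue), "mtx" (3x3 intrinsics, pixels), "pose" (4x4, takes a point from camera to world coordinates). Camera axes: x right, y up, looking along -z (the intrinsics and any distortion apply to the point x, -y, -z); pixel columns grow to the right and rows downward; lengths in mm; the calibration is good to about 2 mm. A picture is of the moment at which its call begins. There is no depth.
- close_job(): hands the job in; it is judged then, once.
The state is a dict: "time": time; "joint_positions": joint angles; "dq": joint speeds; "tau": joint torques, N m; "tool_pos": TCP position; "tcp_rot": TCP orientation; "contact_force": force on the tool from outside, world axes, zero at the start; "moment": the same for the moment, N m; "grip_width": finger opening in mm; "finger_force": force on a finger pad.
Only numpy, scipy, OpenCV 4.12 (cv2) and the standard library are available. Lean on these libraries where they do the work, as an engineer would, in place of code of your own. Each camera call takes 0.05 s, during which the arm holds its last target. There are 200 camera calls.

## Working session

There is one attempt and no reset: what is moved stays moved. The work goes in short steps, Python scripts to look and compute and a shell command to move; the robot and the scene stay as the last step left them, time stands still between calls to the robot, and variables do not carry over. Pictures are saved under pics/ and viewed, at most 11 in all, crops included, and the job is handed in when it is done.

```bash
mkdir -p pics; python3 - <<'E'
from plant import *
import cv2,numpy as np,pickle
print(finger_overhang,get_obs())
d={n:capture(n) for n in("scene","side")}
pickle.dump(d,open('d.pkl','wb'))
for n in d:
    cv2.imwrite(f'pics/{n}.png',d[n]['image'][:,:,::-1]); print(n,d[n]['mtx'],d[n]['pose'],d[n].keys())
E
```

```text
11.0 {'time': 0.0, 'joint_positions': array([ 1.06801872e+00,  3.42701171e-01,  1.52506240e+00, -3.13149957e-05,
        1.27542533e+00, -1.45983200e-01]), 'dq': array([ 0.00125209, -0.00014972,  0.00056035,  0.00048642,  0.00051879,
        0.00076691]), 'tau': array([ 8.20058231e-04, -4.31232941e+01, -2.44225770e+01,  7.20080500e-02,
        5.57054719e-02, -9.75251965e-05]), 'tool_pos': array([183.12352021, 491.53477403, 211.64034925]), 'tcp_rot': array([-3.14000903e+00, -2.02573203e-04,  2.78480722e+00]), 'contact_force': array([-0.50394888,  0.0463408 , -0.04027355]), 'moment': array([-0.00722609, -0.01810044,  0.03925173]), 'finger_force': 0.0, 'grip_width': 92.03679804952361}
scene [[425.68104887   0.         321.27945257]
 [  0.         425.68104887 197.71276906]
 [  0.           0.           1.        ]] [[ 6.84266542e-01  5.39730215e-01 -4.90378013e-01  7.51697055e+01]
 [-7.29070242e-01  4.92174641e-01 -4.75626644e-01 -4.93062756e+02]
 [-1.53584484e-02  6.82975416e-01  7.30279878e-01  8.55860675e+02]
 [ 0.00000000e+00  0.00000000e+00  0.00000000e+00  1.00000000e+00]] dict_keys(['image', 'mtx', 'pose'])
side [[391.54460188   0.         313.60875606]
 [  0.         391.54460188 201.56309538]
 [  0.           0.           1.        ]] [[-9.99697231e-01  1.63692381e-02  1.83710410e-02  6.27827469e+02]
 [ 6.73906146e-03 -5.35919248e-01  8.44242350e-01  8.72449320e+02]
 [ 2.36649985e-02  8.44110542e-01  5.35646675e-01  6.54936624e+02]
 [ 0.00000000e+00  0.00000000e+00  0.00000000e+00  1.00000000e+00]] dict_keys(['image', 'mtx', 'pose'])
```

View pics/scene.png

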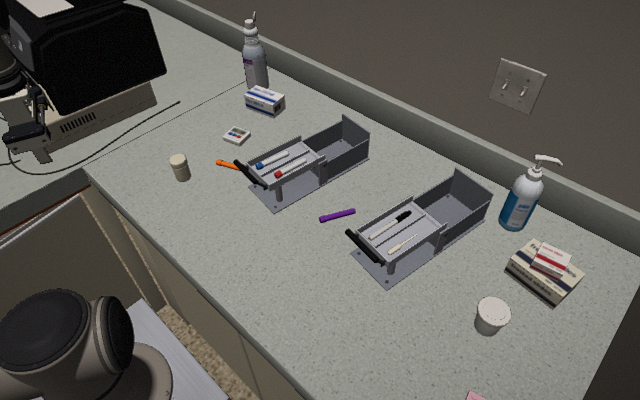

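View pics/side.png

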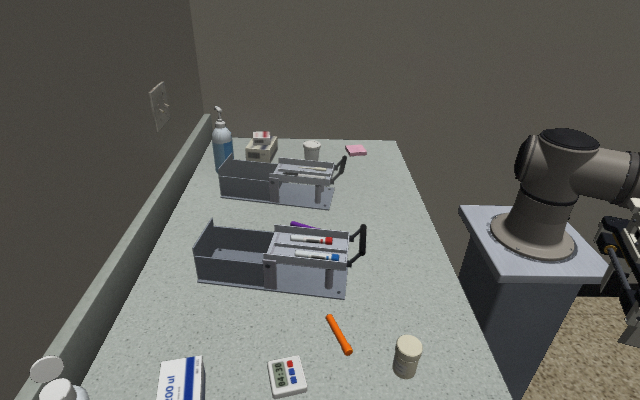

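The scene view shows the tubes on the left stand, with blue at (260,166), red at (278,174) and the black handle from about (236,161) to (266,187). The side view has the same handle at about (363,240). Next I'll measure the handle.

```bash
cat > h.py <<'E'
import numpy as np,cv2
def ray(c,uv):
    K=c['mtx'];P=c['pose'];d=np.array([(uv[0]-K[0,2])/K[0,0],-(uv[1]-K[1,2])/K[1,1],-1.]);return P[:3,3],P[:3,:3]@d
def onz(c,uv,z):
    o,d=ray(c,uv);return o+d*(z-o[2])/d[2]
def tri(a,ua,b,ub):
    o,d=ray(a,ua);p,e=ray(b,ub);s=np.linalg.lstsq(np.c_[d,-e],p-o,rcond=None)[0]
    q,r=o+d*s[0],p+e*s[1];return (q+r)/2,np.linalg.norm(q-r)
E
python3 - <<'E'
import pickle,cv2,numpy as np
from h import *
d=pickle.load(open('d.pkl','rb'))
roi={'scene':(225,150,275,195),'side':(345,218,375,275)}
ims=[];C={}
for n,(a,b,c,e) in roi.items():
    im=d[n]['image'][b:e,a:c]
    m=(im.max(2)<48).astype(np.uint8)
    k=cv2.connectedComponentsWithStats(m); i=1+np.argmax(k[2][1:,4])
    pts=np.argwhere(k[1]==i)[:,::-1].astype(np.float32)
    r=cv2.minAreaRect(pts); bp=cv2.boxPoints(r)+[a,b]
    bp=bp[np.argsort(bp[:,1])]; E=[bp[:2].mean(0),bp[2:].mean(0)]
    print(n,len(pts),r[1],E); C[n]=E
    for p in E+[(E[0]+E[1])/2]: print('  z126',onz(d[n],p,126).round(1))
    big=cv2.resize(im[:,:,::-1],None,fx=8,fy=8,interpolation=0)
    mm=cv2.cvtColor(cv2.resize((k[1]==i).astype(np.uint8)*255,None,fx=8,fy=8,interpolation=0),cv2.COLOR_GRAY2BGR)
    ims.append(cv2.resize(np.hstack([big,mm]),(780,int(780*big.shape[0]/(2*big.shape[1])))) if n=='scene' else cv2.resize(np.hstack([big,mm]),(240,228)))
print(tri(d['scene'],np.mean(C['scene'],0),d['side'],np.mean(C['side'],0)))
a=ims[0];b=np.zeros((228,780,3),np.uint8);b[:,:240]=ims[1]
v=np.vstack([a,b]);cv2.imwrite('pics/crop.png',v[:600]);print(v.shape)
E
```

```text
scene 202 (42.42640686035156, 7.778173446655273) [array([235.25      , 159.75000191]), array([265.25, 189.75])]
  z126 [513.6 237.5 126. ]
  z126 [493.8  99.4 126. ]
  z126 [503.4 166.  126. ]
side 261 (16.123003005981445, 42.73700714111328) [array([359.40243912, 224.3780477 ]), array([354.68292618, 266.8536644 ])]
  z126 [504.  134.4 126. ]
  z126 [529.  280.5 126. ]
  z126 [517.4 212.8 126. ]
(array([514.25605321, 185.35071264, 104.7498929 ]), np.float64(2.992711926313186))
(579, 780, 3)
```

View pics/crop.png

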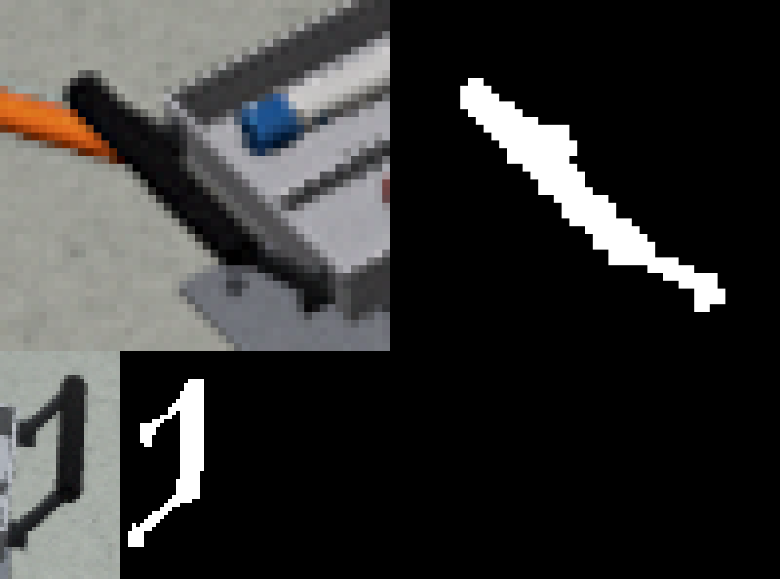

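The crops separate the bar from its arms. In the scene view the bar axis runs from about (235.5,161) to (256,181.5), and in the side view from about (363.7,225.5) to (362,254.5). I'll triangulate both ends.

```bash
python3 - <<'E'
import pickle
from h import *
d=pickle.load(open('d.pkl','rb'));A,B=d['scene'],d['side']
# left end (y+) is near the side camera => lower in side image
S=[(235.5,161),(256,181.5)];T=[(362,254.5),(363.7,225.5)]
for s,t in zip(S,T): print(tri(A,s,B,t),onz(A,s,126),onz(B,t,126))
ms,mt=np.mean(S,0),np.mean(T,0); m,_=tri(A,ms,B,mt)
print(m,_)
for c,U in((A,S),(B,T)):
    p,q=[onz(c,u,126) for u in U]; print((p+q)/2, np.linalg.norm(p-q),'yaw',np.arctan2(-(p-q)[0],(p-q)[1]))
# yaw check: long edges of the tray by tubes: channel direction cap->foot
im=A['image'];hsv=cv2.cvtColor(im,cv2.COLOR_RGB2HSV)
from scipy.spatial.transform import Rotation as R
print(R.from_euler('xyz',[-3.14,0,2.7848]).as_matrix().round(3))
E
```

```text
(array([510.93648162, 236.83832968, 122.62354087]), np.float64(3.96236906238871)) [510.97879628 233.20253857 126.        ] [509.96392895 242.02810678 126.        ]
(array([495.77493422, 137.48398342, 125.96026847]), np.float64(3.021213223148992)) [497.33579968 137.25064406 126.        ] [494.4982059 138.5434643 126.       ]
[503.68735625 187.37690818 122.72423432] 4.267431007745731
[504.15729798 185.22659132 126.        ] 96.9169614435329 yaw -0.14123907387996537
[502.23106743 190.28578554 126.        ] 104.6339324430796 yaw -0.14835147043669383
[[-0.937  0.349 -0.001]
 [ 0.349  0.937 -0.001]
 [ 0.    -0.002 -1.   ]]
```

```bash
python3 -m inch '[0,0,0,-0.042,-0.018,0,0, 0,0,0,-0.042,-0.018,0,0, 0,0,0,-0.042,-0.018,0,0, 0,0,0,-0.042,-0.018,0,0, 0,0,0,-0.042,-0.018,0,0, 0,0,0,-0.042,-0.018,0,0, 0,0,0,-0.042,-0.018,0,0, 0,0,0,-0.042,-0.018,0,0, 0,0,0,-0.042,-0.018,0,0, 0,0,0,-0.042,-0.018,0,0]'
python3 -m inch '[0,0,0,-0.042,-0.018,0,0, 0,0,0,-0.042,-0.018,0,0, 0,0,0.08,0,0,0,0, 0,0,0.08,0,0,0,0, 0,0,0.08,0,0,0,0, 0,0,0.08,0,0,0,0, 0,0,0.08,0,0,0,0, 0,0,0.08,0,0,0,0, 0,0,0.08,0,0,0,0, 0,0,0.08,0,0,0,0]'
python3 -m inch '[0,0,0.08,0,0,0,0, 0,0,0.08,0,0,0,0, 0,0,0.08,0,0,0,0, 0,0,0.026,0,0,0,0, 0,0,0,0,0,0,0, 0,0,0,0,0,0,0]'
python3 - <<'E'
from plant import *
import cv2,pickle
c=capture('wrist');pickle.dump(c,open('w.pkl','wb'));cv2.imwrite('pics/w1.png',c['image'][:,:,::-1]);print(c['pose'].round(2),c['mtx'][0,0]);o=get_obs();print(o['tool_pos'],o['tcp_rot'])
E
```

```text
time: 0.93
tool_pos: [448.8, 238.1, 212.1]
tcp_rot: [-3.141, -0.0, 2.785]
contact_force: [0.6, 0.6, -0.5]
grip_width: 46.3
finger_force: 0.0
time: 1.77
tool_pos: [500.5, 189.1, 211.9]
tcp_rot: [-3.141, -0.0, 1.819]
contact_force: [0.2, -0.0, 0.1]
grip_width: 46.2
finger_force: 0.0
time: 2.27
tool_pos: [500.6, 189.2, 212.0]
tcp_rot: [-3.141, 0.0, 1.427]
contact_force: [0.4, -0.0, -0.6]
grip_width: 45.9
finger_force: 0.0
[[ 9.9000e-01  1.4000e-01  4.0000e-02  5.1037e+02]
 [-1.4000e-01  9.6000e-01  2.5000e-01  2.5531e+02]
 [-0.0000e+00 -2.5000e-01  9.7000e-01  3.8553e+02]
 [ 0.0000e+00  0.0000e+00  0.0000e+00  1.0000e+00]] 302.79331663080103
[500.66398255 189.17998813 212.09260324] [-3.14109163e+00  1.18488523e-04  1.42744394e+00]
```

View pics/w1.png

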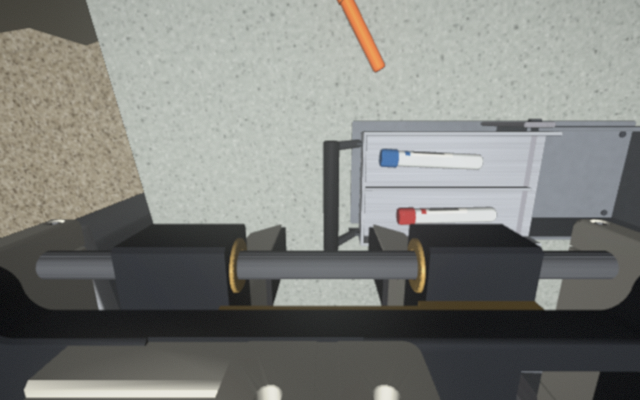

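The wrist view shows the bar at column 331, running from row 141 down, with its arms at rows 145 and 238. It is parallel to the fingers' faces, and the tubes are in the tray.

```bash
python3 - <<'E'
import pickle
from h import *
c=pickle.load(open('w.pkl','rb'))
for uv in [(331.3,143),(331.3,190),(331.3,238)]: print(onz(c,uv,126))
im=c['image'].astype(int)
for r in (155,175,195,210,222):
    x=np.flatnonzero(im[r,315:350].max(1)<70)+315;print(r,x.min(),x.max(),onz(c,((x.min()+x.max())/2,r),126))
E
```

```text
[511.3163216  235.81222536 126.        ]
[505.60616909 195.43311771 126.        ]
[499.28506592 150.73369773 126.        ]
155 325 337 [509.64685482 225.83648276 126.        ]
175 325 337 [507.21956213 208.70261054 126.        ]
195 325 337 [504.70962953 190.98539643 126.        ]
210 325 337 [502.77037601 177.29651494 126.        ]
222 325 337 [501.18248158 166.08782128 126.        ]
```

```bash
python3 -m inch '[0,0,0,0,0.0046,0,0.2, 0,0,0,0,0,0.02,0.2, 0,0,0,0,0,0.03,0.2, 0,0,0,0,0,0.03,0.2, 0,0,0,0,0,0.02,0.2, 0,0,0,0,0,0.01,0.2, 0,0,0,0,0,0.005,0.2, 0,0,0,0,0,0,0.2, 0,0,0,0,0,0,0.2]'
python3 -m inch '[0,0,0,0,0,0,0.3, 0,0,0,0,0,0,0.4, 0,0,0,0,0,0,0.5, 0,0,0,0,0,0,0.6, 0,0,0,0,0,0,0.7,0,0,0,0,0,0,1, 0,0,0,0,0,0,1, 0,0,0,0,0,0,1, 0,0,0,0,0,0,1]'
```

```text
time: 3.07
tool_pos: [505.1, 188.8, 121.1]
tcp_rot: [3.14, -0.001, 1.426]
contact_force: [0.6, 0.4, -0.3]
grip_width: 36.7
finger_force: 0.0
time: 3.82
tool_pos: [504.5, 188.7, 120.3]
tcp_rot: [-3.142, -0.0, 1.426]
contact_force: [0.0, 0.4, 0.3]
grip_width: 0.4
finger_force: 0.0
```

```bash
python3 - <<'E'
from plant import *
import cv2,pickle,numpy as np
d={n:capture(n) for n in("scene","side","wrist")}
pickle.dump(d,open('d2.pkl','wb'))
a=cv2.resize(d['scene']['image'][130:220,200:320],(480,360),interpolation=2);b=cv2.resize(d['side']['image'][180:300,250:410],(320,240));b=cv2.copyMakeBorder(b,0,120,0,0,cv2.BORDER_CONSTANT)
w=cv2.resize(d['wrist']['image'][100:300],(640,200));w=cv2.copyMakeBorder(w,0,0,0,160,cv2.BORDER_CONSTANT)
cv2.imwrite('pics/c2.png',np.vstack([np.hstack([a,b]),w])[:,:,::-1])
E
```

```text
(no output)
```

View pics/c2.png

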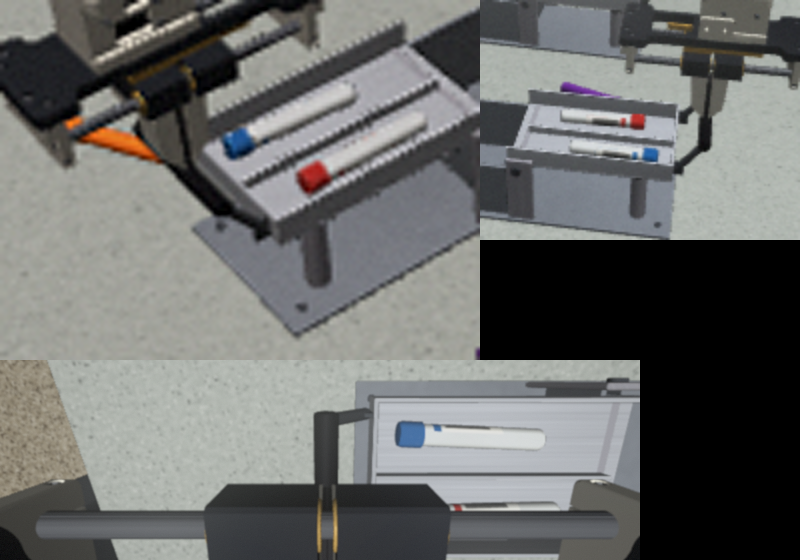

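Here the fingers are shut and their tips appear to end at or above the bar: side view tip about (602,239), bar middle about (363,240) in the first frame. I'll check the projections.

```bash
python3 - <<'E'
import pickle
from h import *
d=pickle.load(open('d2.pkl','rb'))
def proj(c,p):
    P=c['pose'];q=P[:3,:3].T@(np.array(p,float)-P[:3,3]);K=c['mtx'];return (K[0,0]*q[0]/-q[2]+K[0,2],K[1,1]*-q[1]/-q[2]+K[1,2])
for n in('scene','side'):
    for z in(109,126,133,150): print(n,z,np.round(proj(d[n],(504.5,188.7,z)),1))
roi={'scene':(225,150,290,200),'side':(340,200,380,275)}
im=[]
for n,(a,b,c,e) in roi.items():
    i=cv2.resize(d[n]['image'][b:e,a:c],(400,int(400*(e-b)/(c-a))),interpolation=0);i=cv2.convertScaleAbs(i,alpha=2);im.append(cv2.copyMakeBorder(i[:600],0,max(0,600-i.shape[0]),0,0,0))
    q=[proj(d[n],(504.5,188.7,z)) for z in (109,126)]
cv2.imwrite('pics/c3.png',np.hstack(im)[:,:,::-1])
E
```

```text
scene 109 [245.7 175.2]
scene 126 [244.7 170.3]
scene 133 [244.3 168.2]
scene 150 [243.3 163.2]
side 109 [361.1 244.9]
side 126 [361.8 238.8]
side 133 [362.1 236.3]
side 150 [362.8 230. ]
```

View pics/c3.png

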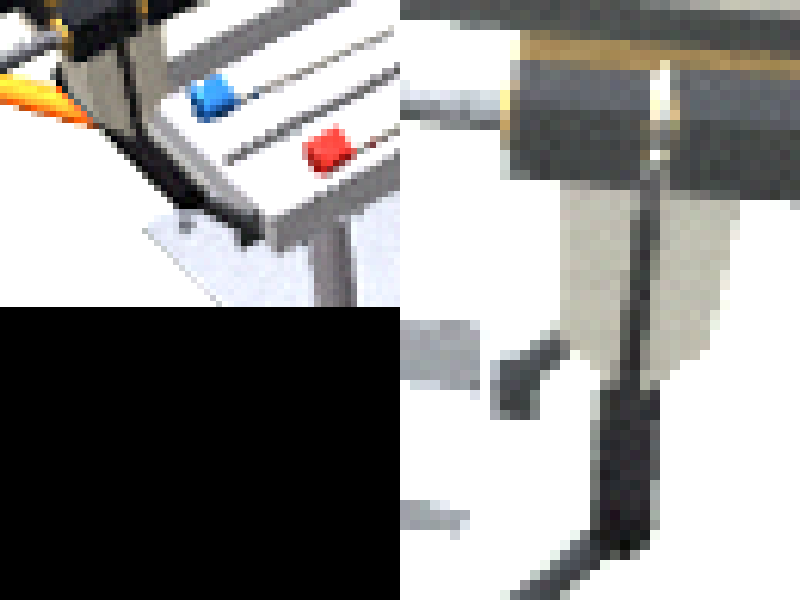

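```bash
python3 - <<'E'
import pickle
from h import *
d=pickle.load(open('d2.pkl','rb'));A,B=d['scene'],d['side']
print('tip',tri(A,(247,172.8),B,(363,238.5)))
# front-wall top corners far/near: near-side(left) corner & right corner
print('base front corners z0', onz(A,(225+145/6.15,150+230/6.15),4))
# gripper: rail/gold line ; jaw block lower edge centre
print('block bottom',tri(A,(225+115/6.15,150+52/6.15),B,(340+65,0) if 0 else (340+25.0,200+18)))
E
```

```text
tip (array([502.55243733, 181.22281675, 122.12560418]), np.float64(4.163862105412052))
base front corners z0 [538.27876123 240.15725722   4.        ]
block bottom (array([500.93706225, 177.62986395, 174.32072306]), np.float64(0.6314135085543132))
```

Two explanations are left: either the bar sits below the tips, or it is to one side of them. I'll feel downward with the fingers closed, in small steps.

```bash
for i in 1 2 3; do :; done; python3 -m inch '[0,0,0,0,0,0.002,1, 0,0,0,0,0,0,1]'; python3 -m inch '[0,0,0,0,0,0.002,1, 0,0,0,0,0,0,1]'; python3 -m inch '[0,0,0,0,0,0.002,1, 0,0,0,0,0,0,1]'
```

```text
time: 4.13
tool_pos: [504.6, 188.8, 118.8]
tcp_rot: [3.141, -0.0, 1.426]
contact_force: [-0.7, -1.1, 1.4]
grip_width: 0.7
finger_force: 0.5
time: 4.3
tool_pos: [504.7, 188.8, 118.6]
tcp_rot: [3.14, -0.0, 1.426]
contact_force: [-3.5, -1.7, 11.3]
grip_width: 0.2
finger_force: 5.3
time: 4.47
tool_pos: [504.8, 188.8, 118.3]
tcp_rot: [3.139, -0.001, 1.426]
contact_force: [-6.8, -1.5, 21.0]
grip_width: 0.6
finger_force: 10.4
```

Contact came at TCP z about 118.7, so the tips were resting on top of the bar. It sits lower than the readings suggested. I'll back off, open, go about 22 mm below contact and close.

```bash
python3 -m inch '[0,0,0,0,0,-0.01,1, 0,0,0,0,0,-0.01,0.2, 0,0,0,0,0.002,0,0.2, 0,0,0,0,0,0,0.2, 0,0,0,0,0,0,0.2, 0,0,0,0,0,0,0.2, 0,0,0,0,0,0,0.2]'
python3 -m inch '[0,0,0,0,0,0.01,0.2, 0,0,0,0,0,0.01,0.2, 0,0,0,0,0,0.005,0.2, 0,0,0,0,0,0,0.2]'
python3 -m inch '[0,0,0,0,0,0.005,0.2, 0,0,0,0,0,0.005,0.2, 0,0,0,0,0,0.005,0.2, 0,0,0,0,0,0.003,0.2, 0,0,0,0,0,0,0.2]'
```

```text
time: 5.05
tool_pos: [505.8, 188.4, 131.0]
tcp_rot: [-3.141, 0.0, 1.426]
contact_force: [-0.3, 0.2, 0.2]
grip_width: 35.0
finger_force: 0.0
time: 5.38
tool_pos: [505.0, 188.2, 109.8]
tcp_rot: [-3.139, 0.001, 1.426]
contact_force: [-0.4, 0.8, 0.0]
grip_width: 36.7
finger_force: 0.0
time: 5.8
tool_pos: [505.7, 188.4, 96.5]
tcp_rot: [-3.141, 0.0, 1.426]
contact_force: [-0.3, 0.4, 0.7]
grip_width: 36.7
finger_force: 0.0
```

```bash
python3 -m inch '[0,0,0,0,0,0,0.3, 0,0,0,0,0,0,0.4, 0,0,0,0,0,0,0.5, 0,0,0,0,0,0,0.6, 0,0,0,0,0,0,0.6]'; python3 -m inch '[0,0,0,0,0,0,0.7, 0,0,0,0,0,0,1, 0,0,0,0,0,0,1, 0,0,0,0,0,0,1]'
python3 - <<'E'
from plant import *
import cv2,pickle,numpy as np
d={n:capture(n) for n in("scene","side","wrist")}
pickle.dump(d,open('d3.pkl','wb'))
f=lambda i:cv2.convertScaleAbs(i,alpha=1.7)
a=cv2.resize(d['scene']['image'][130:220,200:320],(480,360),interpolation=2);b=cv2.resize(d['side']['image'][190:280,320:400],(320,360),interpolation=2)
w=cv2.resize(d['wrist']['image'][100:300],(640,200));w=cv2.copyMakeBorder(w,0,0,0,160,cv2.BORDER_CONSTANT)
cv2.imwrite('pics/c4.png',f(np.vstack([np.hstack([a,b]),w])[:,:,::-1]))
E
```

```text
time: 6.22
tool_pos: [506.1, 188.5, 97.3]
tcp_rot: [3.141, -0.0, 1.426]
contact_force: [-0.4, -0.5, 0.3]
grip_width: 19.0
finger_force: 0.0
time: 6.55
tool_pos: [503.8, 188.8, 97.1]
tcp_rot: [-3.137, 0.0, 1.426]
contact_force: [-7.7, 1.3, 5.7]
grip_width: 12.6
finger_force: 30.0
```

View pics/c4.png

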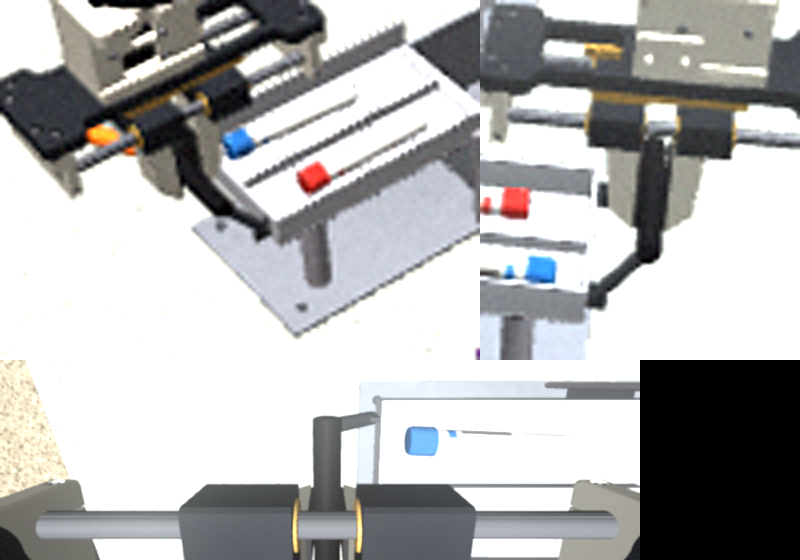

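The scene and side views now show the bar held between the fingers (opening 12.6 mm, 30 N), with the tubes untouched. Next I'll work out the arc increments.

```bash
python3 - <<'E'
import numpy as np
t=np.arange(0,.951,.05);a=t+np.arctan2(48,200)
y=-206*np.cos(a)/800;z=-206*np.sin(a)/800
for i in range(len(t)-1):print(round(t[i+1],2),round(y[i+1]-y[i],4),round(z[i+1]-z[i],4))
E
```

```text
0.05 0.0033 -0.0124
0.1 0.0039 -0.0123
0.15 0.0045 -0.012
0.2 0.0051 -0.0118
0.25 0.0057 -0.0115
0.3 0.0063 -0.0112
0.35 0.0068 -0.0109
0.4 0.0074 -0.0105
0.45 0.0079 -0.0102
0.5 0.0084 -0.0098
0.55 0.0089 -0.0093
0.6 0.0093 -0.0089
0.65 0.0098 -0.0084
0.7 0.0102 -0.0079
0.75 0.0106 -0.0074
0.8 0.0109 -0.0068
0.85 0.0112 -0.0063
0.9 0.0115 -0.0057
0.95 0.0118 -0.0051
```

```bash
python3 -m inch '[0,0,0,0,-0.0022,0,1, 0,0,0,0,0.0016,-0.0062,1, 0,0,0,0,0.0017,-0.0062,1, 0,0,0,0,0.0039,-0.0123,1, 0,0,0,0,0,0,1]'
python3 -m inch '[0,0,0,0,0.0045,-0.012,1, 0,0,0,0,0.0051,-0.0118,1, 0,0,0,0,0.0057,-0.0115,1, 0,0,0,0,0.0063,-0.0112,1, 0,0,0,0,0,0,1]'
python3 -m inch '[0,0,0,0,0.0068,-0.0109,1, 0,0,0,0,0.0074,-0.0105,1, 0,0,0,0,0.0079,-0.0102,1, 0,0,0,0,0.0084,-0.0098,1, 0,0,0,0,0,0,1]'
```

```text
time: 7.12
tool_pos: [509.9, 187.9, 118.2]
tcp_rot: [-3.141, -0.0, 1.426]
contact_force: [-3.7, 1.1, -1.2]
grip_width: 12.9
finger_force: 30.0
time: 7.53
tool_pos: [526.6, 185.5, 155.6]
tcp_rot: [-3.14, -0.0, 1.426]
contact_force: [-6.9, 1.1, 0.9]
grip_width: 13.1
finger_force: 30.0
time: 7.95
tool_pos: [550.0, 182.1, 189.2]
tcp_rot: [-3.139, -0.0, 1.426]
contact_force: [-12.0, 0.9, 7.7]
grip_width: 12.9
finger_force: 30.0
```

The outward force shows the path is a little inside the arc, so I'll correct while continuing.

```bash
python3 -m inch '[0,0,0,0,0.0075,-0.0106,1, 0,0,0,0,0.0083,-0.0095,1, 0,0,0,0,0.0088,-0.009,1, 0,0,0,0,0,0,1]'
python3 -m inch '[0,0,0,0,0.0092,-0.0085,1, 0,0,0,0,0.0098,-0.008,1, 0,0,0,0,0.0103,-0.0074,1, 0,0,0,0,0,0,1, 0,0,0,0,0,0,1]'
python3 - <<'E'
from plant import *
import cv2,numpy as np
a=cv2.resize(capture('scene')['image'][90:220,200:400],(480,312));b=cv2.resize(capture('side')['image'][150:300,180:380],(320,240));b=cv2.copyMakeBorder(b,0,72,0,0,0)
cv2.imwrite('pics/c5.png',cv2.convertScaleAbs(np.hstack([a,b])[:,:,::-1],alpha=1.4))
E
```

```text
time: 8.28
tool_pos: [572.0, 178.9, 211.7]
tcp_rot: [3.139, -0.001, 1.425]
contact_force: [-2.0, 1.3, 1.0]
grip_width: 12.8
finger_force: 30.0
time: 8.7
tool_pos: [593.8, 175.7, 228.7]
tcp_rot: [-3.141, -0.0, 1.426]
contact_force: [2.3, 1.3, -5.4]
grip_width: 12.9
finger_force: 30.0
```

View pics/c5.png

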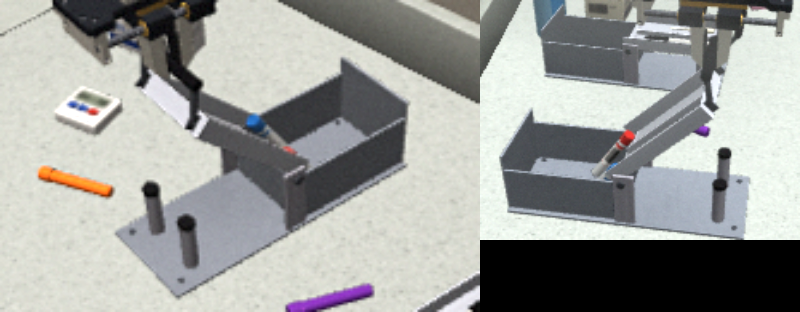

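The tray is up to about 0.8 rad. Both tubes have slid to its far edge with their feet in the bin, but they may still be leaning on the edge. I'll lift a little further, pause and look again.

```bash
python3 -m inch '[0,0,0,0,0.0112,-0.0066,1, 0,0,0,0,0.0114,-0.006,1, 0,0,0,0,0,0,1, 0,0,0,0,0,0,1, 0,0,0,0,0,0,1, 0,0,0,0,0,0,1]'
python3 - <<'E'
from plant import *
import cv2,numpy as np
a=cv2.resize(capture('scene')['image'][130:210,260:380],(480,320),interpolation=2);b=cv2.resize(capture('side')['image'][200:300,180:280],(320,320),interpolation=2)
cv2.imwrite('pics/c6.png',cv2.convertScaleAbs(np.hstack([a,b])[:,:,::-1],alpha=1.6))
E
```

```text
time: 9.3
tool_pos: [611.1, 173.2, 239.1]
tcp_rot: [-3.141, 0.0, 1.426]
contact_force: [1.7, 1.5, -6.2]
grip_width: 13.1
finger_force: 30.0
```

View pics/c6.png

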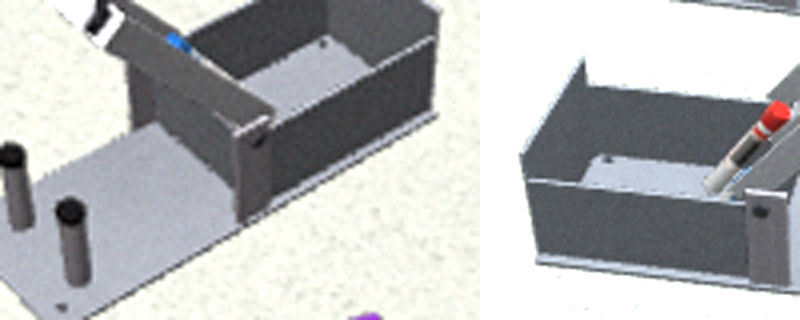

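The tubes look as if they stand on the bin floor leaning against the tray, with red's cap at about (305+,…) in the side view. I'll track the caps numerically while going to about 0.97 rad.

```bash
cat > caps.py <<'E'
from plant import *
from h import *
H=np.array([503.8,188.7]);yaw=-.142;X=np.array([np.cos(yaw),np.sin(yaw)]);Y=np.array([-X[1],X[0]])
O=H+182*X
st=lambda p:np.round([(p[:2]-O)@X,(p[:2]-O)@Y,p[2]],0)
A,B=capture('scene'),capture('side')
R={}
for n,c,(x0,y0,x1,y1) in(('scene',A,(235,115,380,215)),('side',B,(190,195,370,300))):
    h=cv2.cvtColor(c['image'][y0:y1,x0:x1],cv2.COLOR_RGB2HSV)
    for col,m in(('red',((h[...,0]<5)|(h[...,0]>174))),('blue',(abs(h[...,0].astype(int)-107)<10))):
        m=(m&(h[...,1]>130)&(h[...,2]>60)).astype(np.uint8)
        k=cv2.connectedComponentsWithStats(m);
        if k[0]<2: print(n,col,'none');continue
        i=1+np.argmax(k[2][1:,4]);R[n,col]=k[3][i]+[x0,y0];print(n,col,k[2][i,4],R[n,col].round(1))
for col in('red','blue'):
    u,v=R.get(('scene',col)),R.get(('side',col))
    if u is not None and v is not None: p,e=tri(A,u,B,v);print(col,'stand',st(p),round(e,1))
E
python3 caps.py; python3 -m inch '[0,0,0,0,0.0116,-0.0055,1, 0,0,0,0,0,0,1, 0,0,0,0,0,0,1, 0,0,0,0,0,0,1]'; python3 caps.py
```

```text
scene red 7 [238.4 136.1]
scene blue 16 [304.1 140.1]
side red 57 [271.8 235.9]
side blue none
red stand [-67. 109. 164.] 134.9
time: 9.83
tool_pos: [620.8, 171.8, 244.1]
tcp_rot: [3.141, -0.0, 1.426]
contact_force: [-0.6, 2.5, -4.1]
grip_width: 12.9
finger_force: 30.0
scene red 7 [238.4 136.1]
scene blue 1 [235. 135.]
side red 55 [272.1 235.8]
side blue none
red stand [-67. 109. 164.] 134.5
```

```bash
cat >> caps.py <<'E'
for col,yy in(('red',-28),('blue',28)):
  for n,c in(('scene',A),('side',B)):
    if (n,col) in R:
        o,d=ray(c,R[n,col]);s=(yy-(o[:2]-O)@Y)/(d[:2]@Y);print(col,n,'on channel plane',st(o+s*d))
E
python3 caps.py | grep plane
python3 -m inch '[0,0,0,0,-0.0116,0.0055,1, 0,0,0,0,-0.0114,0.006,1, 0,0,0,0,-0.0112,0.0066,1, 0,0,0,0,-0.0103,0.0074,1, 0,0,0,0,-0.0098,0.008,1, 0,0,0,0,-0.0092,0.0085,1, 0,0,0,0,0,0,1, 0,0,0,0,0,0,1, 0,0,0,0,0,0,1]'; python3 caps.py
```

```text
red scene on channel plane [-192.  -28.  258.]
red side on channel plane [ 28. -28.  86.]
blue scene on channel plane [-175.   28.  218.]
time: 10.78
tool_pos: [570.6, 179.0, 212.3]
tcp_rot: [3.141, -0.0, 1.426]
contact_force: [-5.9, 1.2, 5.8]
grip_width: 13.2
finger_force: 30.0
scene red 14 [319.9 152.4]
scene blue 31 [304.  140.5]
side red 55 [271. 235.]
side blue 13 [262.4 252.7]
red stand [ 33. -31.  87.] 2.7
blue stand [33. 38. 87.] 3.9
red scene on channel plane [ 37. -28.  83.]
red side on channel plane [ 31. -28.  89.]
blue scene on channel plane [24. 28. 97.]
blue side on channel plane [38. 28. 80.]
```

Both tubes are leaning, feet on the bin floor and caps at about x 32, z 87, resting on the tray's edge. I'll lower the tray partway and see whether they settle.

```bash
python3 -m inch '[0,0,0,0,-0.0088,0.009,1, 0,0,0,0,-0.0083,0.0095,1, 0,0,0,0,-0.0075,0.0106,1, 0,0,0,0,-0.0084,0.0098,1, 0,0,0,0,-0.0079,0.0102,1, 0,0,0,0,0,0,1, 0,0,0,0,0,0,1]'; python3 caps.py|grep stand
python3 -m inch '[0,0,0,0,-0.0074,0.0105,1, 0,0,0,0,-0.0068,0.0109,1, 0,0,0,0,-0.0063,0.0112,1, 0,0,0,0,-0.0057,0.0115,1, 0,0,0,0,0,0,1, 0,0,0,0,0,0,1]'; python3 caps.py
```

```text
time: 11.47
tool_pos: [535.5, 184.1, 171.8]
tcp_rot: [-3.136, 0.001, 1.426]
contact_force: [-13.7, 3.1, 9.4]
grip_width: 13.2
finger_force: 30.0
red stand [ 34. -33.  86.] 1.2
blue stand [37. 41. 85.] 2.6
time: 12.07
tool_pos: [515.9, 186.9, 135.8]
tcp_rot: [-3.138, 0.001, 1.426]
contact_force: [-8.3, 2.0, 4.1]
grip_width: 13.2
finger_force: 30.0
scene red 29 [320.8 152.7]
scene blue 29 [304.9 139.4]
side red 56 [269.4 234.2]
side blue 44 [260.4 254.8]
red stand [ 36. -33.  86.] 0.4
blue stand [38. 42. 85.] 1.1
red scene on channel plane [ 40. -28.  81.]
red side on channel plane [ 35. -28.  91.]
blue scene on channel plane [28. 28. 98.]
blue side on channel plane [43. 28. 73.]
```

The tray is at about 0.2 rad with the tubes standing in the bin, caps at x about 37. I'll lower it gently onto the rests.

```bash
python3 -m inch '[0,0,0,0,-0.006,0.0118,1, 0,0,0,0,-0.005,0.012,1, 0,0,0,0,-0.0022,0.006,1, 0,0,0,0,-0.0019,0.006,1, 0,0,0,0,0,0,1, 0,0,0,0,0,0,1]';
python3 -m inch '[0,0,0,0,-0.0009,0.003,1, 0,0,0,0,-0.0008,0.003,1, 0,0,0,0,-0.0007,0.002,1, 0,0,0,0,0,0,1, 0,0,0,0,0,0,1, 0,0,0,0,0,0,1]'; python3 caps.py|grep stand
python3 -m inch '[0,0,0,0,-0.0003,0.001,1, 0,0,0,0,-0.0003,0.001,1, 0,0,0,0,0,0,1, 0,0,0,0,0,0,1]'; python3 caps.py
```

```text
time: 12.67
tool_pos: [506.0, 188.4, 107.4]
tcp_rot: [3.141, 0.0, 1.426]
contact_force: [-1.7, 1.4, -0.0]
grip_width: 13.0
finger_force: 30.0
time: 13.17
tool_pos: [504.3, 188.7, 101.0]
tcp_rot: [3.141, -0.0, 1.426]
contact_force: [0.4, 0.2, 0.1]
grip_width: 13.0
finger_force: 30.0
red stand [ 36. -33.  87.] 0.2
blue stand [39. 43. 84.] 0.5
time: 13.6
tool_pos: [503.9, 188.8, 99.5]
tcp_rot: [3.14, -0.0, 1.426]
contact_force: [4.0, -1.3, -1.5]
grip_width: 13.0
finger_force: 30.0
scene red 28 [321.1 152.4]
scene blue 32 [305.1 139.1]
side red 57 [269.1 234.1]
side blue 50 [259.9 255.1]
red stand [ 37. -33.  87.] 0.0
blue stand [40. 43. 85.] 0.7
red scene on channel plane [ 41. -28.  81.]
red side on channel plane [ 35. -28.  91.]
blue scene on channel plane [29. 28. 99.]
blue side on channel plane [44. 28. 72.]
```

```bash
python3 -m inch '[0,0,0,0,-0.0003,0.001,1, 0,0,0,0,-0.0002,0.001,1, 0,0,0,0,0,0,1, 0,0,0,0,0,0,1]'; python3 -m inch '[0,0,0,0,-0.0002,0.001,1, 0,0,0,0,0,0,1, 0,0,0,0,0,0,1]';python3 -m inch '[0,0,0,0,-0.0002,0.001,1, 0,0,0,0,0,0,1, 0,0,0,0,0,0,1]'
```

```text
time: 14.03
tool_pos: [504.0, 188.9, 99.2]
tcp_rot: [3.139, -0.001, 1.426]
contact_force: [2.3, -2.4, 10.0]
grip_width: 13.2
finger_force: 30.0
time: 14.28
tool_pos: [504.0, 188.9, 99.1]
tcp_rot: [3.138, -0.001, 1.426]
contact_force: [1.2, -2.1, 13.9]
grip_width: 13.3
finger_force: 30.0
time: 14.53
tool_pos: [504.0, 188.9, 99.0]
tcp_rot: [3.137, -0.001, 1.426]
contact_force: [-0.9, -2.3, 18.7]
grip_width: 13.1
finger_force: 30.0
```

The tray is on its rests (upward force with no further travel). I'll look once before letting go.

```bash
python3 - <<'E'
from plant import *
import cv2,numpy as np
a=cv2.resize(capture('scene')['image'][110:210,225:375],(480,320),interpolation=2);b=cv2.resize(capture('side')['image'][195:295,190:290],(320,320),interpolation=2)
cv2.imwrite('pics/c7.png',cv2.convertScaleAbs(np.hstack([a,b])[:,:,::-1],alpha=1.5))
E
```

```text
(no output)
```

View pics/c7.png

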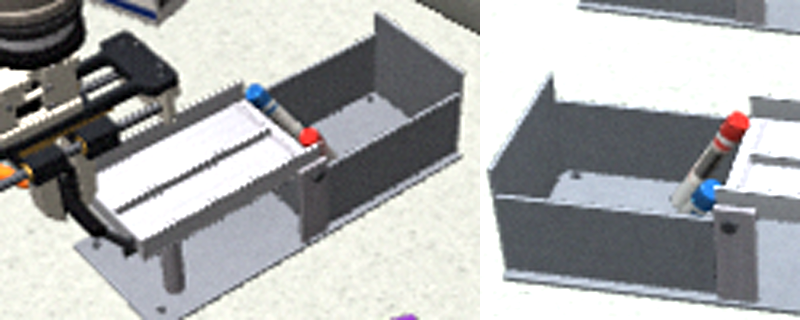

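The tray is down and empty. Both tubes stand in the bin, leaning against its near end: red cap at (310,137) and blue cap at (257,95) in the crop. I'll release and retreat.

```bash
python3 -m inch '[0,0,0,0,0,-0.002,1, 0,0,0,0,0,-0.002,1, 0,0,0,0,0,0,0.6, 0,0,0,0,0,0,0.5, 0,0,0,0,0,0,0.4, 0,0,0,0,0,0,0.3, 0,0,0,0,0,0,0.2, 0,0,0,0,0,0,0.2, 0,0,0,0,0,0,0.2]'
python3 -m inch '[0,0,0,0,0,-0.005,0.2, 0,0,0,0,0,-0.01,0.2, 0,0,0,0,0,-0.02,0.2, 0,0,0,0,0,-0.03,0.2, 0,0,0,0,0,-0.03,0.2, 0,0,0,0,0,-0.03,0.2, 0,0,0,0,0,0,0.2, 0,0,0,0,0,0,0.2]'; python3 caps.py
python3 - <<'E'
from plant import *
import cv2,numpy as np
a=cv2.resize(capture('scene')['image'][90:300,180:500],(480,315));b=cv2.resize(capture('side')['image'][140:300,180:380],(320,256));b=cv2.copyMakeBorder(b,0,59,0,0,0)
cv2.imwrite('pics/c8.png',cv2.convertScaleAbs(np.hstack([a,b])[:,:,::-1],alpha=1.4))
E
```

```text
time: 15.38
tool_pos: [502.3, 189.0, 99.2]
tcp_rot: [-3.141, 0.0, 1.426]
contact_force: [0.4, 0.2, 0.1]
grip_width: 36.9
finger_force: 0.0
time: 16.05
tool_pos: [503.4, 189.2, 201.3]
tcp_rot: [3.138, -0.002, 1.426]
contact_force: [0.2, -0.4, -0.8]
grip_width: 36.9
finger_force: 0.0
scene red 28 [321.1 152.4]
scene blue 32 [305.1 139.1]
side red 57 [269.1 234.1]
side blue 50 [259.9 255.1]
red stand [ 37. -33.  87.] 0.0
blue stand [39. 43. 85.] 0.6
red scene on channel plane [ 41. -28.  81.]
red side on channel plane [ 35. -28.  91.]
blue scene on channel plane [29. 28. 99.]
blue side on channel plane [44. 28. 72.]
```

View pics/c8.png

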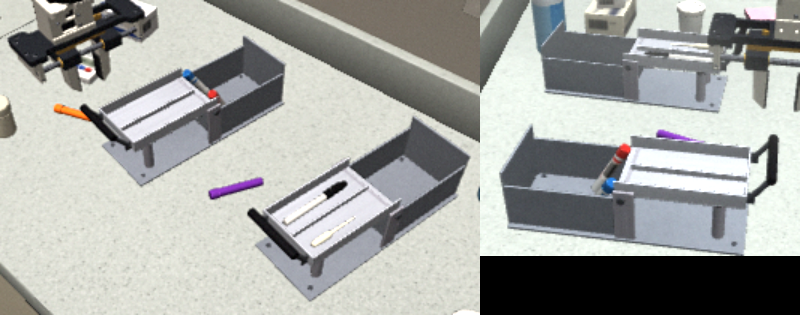

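The tray is down on its rests, both tubes are in the bin, the other stand is unchanged, and the gripper is clear.

```bash
python3 -c "
from plant import *
print(close_job())"
```

```text
the job is handed in; nothing more can be done
None
```

The job is handed in: both tubes slid into the bin, where they stand on its floor leaning against the tray's open edge rather than lying flat; the tray is back down on its rests and released, and the other stand's tray stayed down.

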